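# Pop the herb keeper's drip tray and trap it

## Robot

A 7-joint arm with a two-finger parallel gripper is mounted at the origin on the work surface. World frame = base frame: x ahead of the robot, y to its left, z up, the work surface at z = 0. Lengths are in mm, angles in rad, forces in N, time in s.
With the tool pointing down it reaches from about 400 to 850 mm from the base axis. Payload 6.9 kg.
Tool frame: the origin (TCP) lies midway between the tips of the shut fingers; the grasp point (between the pads) lies 19 mm behind it (bot.hold_point_z is the distance from the TCP to the grasp point, in mm); y points along the fingers, x is the direction in which the jaws open and shut, and the axes are right-handed (so a half turn about y gives the same grasp; the last joint's range is limited). The gripper opens to 85 mm and grips with 20 to 120 N. Pads are 22 mm wide; open, the fingers measure 114 mm over their backs; the gripper's body (76 mm by 85 mm) begins 54 mm behind the grasp point. The pads swing forward as they close: fully open they stand 13 mm farther back than shut.
Start: joints at [-1.149, 0.507, -0.238, 1.5, 0.126, 1.149, -0.155], TCP at [194.128, 594.074, 196.175] pointing down, gripper open.
Joint ranges: [-3.08, 3.08], [-0.24, 2.05], [-1.43, 1.35], [0, 2.5], [-1.52, 4.66], [0.17, 1.96], [-2.89, 2.89]. Speed limits (rad/s): [2.39, 2.39, 3.14, 3.14, 3.14, 3.14, 3.14].

## Interface

Orientations are given as a 3x3 rotation matrix whose columns are the frame's x, y, z axes.
In Python, from workcell import bot, get_image, camera_model gives the robot as it stands. Calls block until the motion is done:
- bot.goto(position, orientation): joint-space move of the TCP to a pose.
- bot.move_straight(position, speed=150, rotation=None): straight line of the TCP; rotation=None keeps the orientation; speed is the mean speed in mm/s.
- bot.move_joints(angles): joint-space move.
- bot.move_gripper(opening): finger opening in mm; the grip force is fixed at half the most; returns when the fingers have stopped.
- bot.pause(seconds).
- bot.ik(position, orientation): joint angles nearest the present ones, or None.
- bot.sense(): the state.
- get_image(name): name is "side" or "top"; returns the picture (420x560x3 uint8, red, green, blue); there is no depth.
- camera_model(name): a dict with "fx", "fy", "cx", "cy" (pixels), "R" (3x3) and "t" (3): a world point X has camera coordinates R X + t. Camera axes: x right, y down, z forward; pixel columns grow to the right and rows downward; lengths in mm; the calibration is good to about 2 mm. A picture is of the moment at which its call begins. camera_model takes no time and is no camera call.
A pose or a line that the arm cannot do raises bot.Unreachable and nothing moves.
- bot.close_job(): hands the job in, once; it reports no verdict.
The state is a dict: "t": time; "joint_pos": joint angles; "joint_vel": joint speeds; "tau": joint torques, N m; "tcp_pos": TCP position; "tool_rot": TCP orientation; "force": force on the tool from outside, world axes, zero at the start; "wrist_torque": the same for the moment, N m; "finger_gap": finger opening in mm.
Only numpy, scipy, OpenCV 4.12 (cv2) and the standard library are available. Lean on these libraries where they do the work, as an engineer would, in place of code of your own. Each camera call takes 0.05 s, during which the arm holds its last target. There are 200 camera calls.

## Task

The herb keeper's drip tray is due for a rinse: press the green button down with one fingertip so that the spring pops the orange tray out, and let the tray run onto your other finger, standing in its way on the runner, so that it is stopped before it slides away. Finish while holding just so: one finger still keeping the button down, the other still stopping the tray, which sits flat on the runner. Do not grasp or lift the tray, and leave the mug, the pot base and the jar gripper alone.

Things in the scene. Friction and masses are not known exactly. Their poses are not given: they have to be found in the camera images.
- herb_keeper: Herb keeper, fixed to the sill. Origin: on the sill (z = 0) under the middle of the shut tray's front face. x points back into the keeper, -x is the way the tray pops, y points to the button's side, z up. White runner: top at z = 20 mm, from x = -75 (open front end) backwards, lips 6 high at y = +-21 to +-24. All other points below are in this frame, in mm.
- release_button: Green push button, 34 (x) x 30 mm (y). Origin: centre of its top, at keeper x = -27, y = 55, z = 40 when up; axes as the keeper's. It goes straight down 11 mm to a firm stop (top at z = 29) and springs back if released. Spring 2.5 to 4 N, latch friction up to 4 N more. Grey housing: x -50 to -4, y 27 to 77, top z = 26. About 6.5 mm down it frees the tray.
- drip_tray: Loose orange drip tray, 66 mm long, 80 g. Origin: middle of the lower edge of its front face, at keeper x = 0, y = 0, z = 20 at the start; axes as the keeper's. Front plate 40 wide, 30 high, 6 thick; trough behind 28 wide. Freed, a spring shoves it to -x with 3 N, falling to 1.5 N over 50 mm: too fast to chase, so a finger must stand ready. Wanted 6 to 45 mm out; beyond that it has slid away.
- mug: Navy ceramic mug, radius 40, height 90 mm, a handle at its +y. Origin: centre of its underside. Bystander.
- pot_base: Open aluminium base of an espresso pot, radius 46 at the foot, height 78 mm. Origin: centre of its underside. Bystander.
- jar_gripper: Red ribbed jar gripper, a low dome, radius 54, height 29 mm. Origin: centre of its underside. Bystander.
- runner_stop (a point): Point on the runner's top in line with the button (keeper x = -27, y = 0, z = 20; 55 mm from the button's middle along y). A finger standing over it, tip level with the tip that presses the button (9 mm above the runner at the stop, over the lips), stops the tray after 10 to 22 mm, by finger width.
- latch (a point): Middle between the two small green latch tabs on the runner (keeper x = -3.5, y = 0, z = 20). Tabs at x = -6 to -1, y = +-15 to +-20, standing 6.5 mm above the runner in front of the tray; they belong to the button and sink with it.
- hood_edge (a point): Middle of the front edge of the clear hood's top (keeper x = 2, y = 0, z = 55); the hood covers the runner from there backwards. Behind it, from x = 38 to 132, y = -54 to 54, the herb box with its lid, up to z = 106.

How it is judged (in metres and radians):
On the way, in this order (a step that is already met when the one before it is completed fails the run):
1. a fingertip presses the button, the tray still latched in (z of release_button in the frame of herb_keeper below 0.036 m and contact force between the fingers and release_button above 0.5 N and x of drip_tray in the frame of herb_keeper above -0.004 m).
2. the popped tray is stopped by a finger while another finger keeps the button down (x of drip_tray in the frame of herb_keeper between -0.045 and -0.006 m and z of drip_tray in the frame of herb_keeper between 0.015 and 0.026 m and angle between drip_tray's own z axis and vertical below 0.2 rad and linear speed of drip_tray below 0.02 m/s and contact force between the fingers and drip_tray above 0.4 N and z of release_button in the frame of herb_keeper below 0.0325 m and contact force between the fingers and release_button above 0.5 N), for 0.2 s.
At the end, for the whole second after the job is handed in: The tray has come out 6 to 45 mm, sits flat (within 0.2 rad) on the runner at rest (under 20 mm/s), pressed against a finger with more than 0.4 N, while a finger keeps the button more than 7.5 mm down with more than 0.5 N (all of step 2); the arm keeps its last pose, push and grip.
It fails at once if the tray slides away (more than 45 mm out) (x of drip_tray in the frame of herb_keeper below -0.045 m).
It fails at once if the tray is lifted or tipped (z of drip_tray in the frame of herb_keeper above 0.03 m or angle between drip_tray's own z axis and vertical above 0.35 rad).
It fails at once if the mug is disturbed (distance of mug from where it was at the start of the episode above 0.02 m or angle between mug's own z axis and vertical above 0.3 rad).
It fails at once if the pot base is disturbed (distance of pot_base from where it was at the start of the episode above 0.02 m or angle between pot_base's own z axis and vertical above 0.3 rad).
It fails at once if the jar gripper is disturbed (distance of jar_gripper from where it was at the start of the episode above 0.02 m or angle between jar_gripper's own z axis and vertical above 0.3 rad).
It also fails if it takes over 40 s, if anything falls off the work surface, if the arm or the gripper's body presses on something with over 40 N, if the wrist force passes 120 N, or if a joint passes its speed limit or range.

## Working session

There is one attempt and no reset: what is moved stays moved. The work goes in short steps, each a Python script; the robot and the scene stay as the last script left them, time stands still between calls to the robot, and variables do not carry over. Pictures are saved under pics/ and viewed, about 8 in all and at most 12, crops included, and the job is handed in when it is done.

```bash
mkdir -p pics; python3 - <<'E'
from workcell import bot,get_image,camera_model
import cv2
for n in("top","side"):
    im=get_image(n); cv2.imwrite(f"pics/{n}0.png",im[:,:,::-1]); print(n,camera_model(n))
s=bot.sense();print(s)
E
```

```text
top {'fx': 415.9461957671715, 'fy': 415.9461957671715, 'cx': 276.20315071685144, 'cy': 206.64692888435698, 'R': array([[ 0.01948753, -0.99964045,  0.0184173 ],
       [-0.99312944, -0.02147996, -0.11503272],
       [ 0.11538696, -0.01604906, -0.99319096]]), 't': array([ 42.65198932, 566.6395521 , 862.68185384])}
side {'fx': 458.3705612839593, 'fy': 458.3705612839593, 'cx': 288.0657442381945, 'cy': 206.9526340244812, 'R': array([[-0.99371753, -0.11025244, -0.01923182],
       [-0.06450922,  0.70468155, -0.70658508],
       [ 0.09145504, -0.70090536, -0.70736671]]), 't': array([ 560.37092991,   45.70154956, 1084.41761379])}
{'t': 0.1, 'joint_pos': array([-1.14952697,  0.5082806 , -0.23753798,  1.50103299,  0.12570952,
        1.14890485, -0.1547799 ]), 'joint_vel': array([-0.00143845, -0.00211228,  0.00203434, -0.00418043, -0.00075545,
        0.00129636,  0.00099101]), 'tau': array([-4.33620778e-03, -6.21830750e+01, -2.19443008e+00, -2.50205237e+01,
        1.25226716e-02,  7.83413008e-03,  3.55359603e-06]), 'tcp_pos': array([194.0046215 , 593.59114694, 195.40017212]), 'tool_rot': array([[ 3.10508131e-01, -4.76960291e-04, -9.50570604e-01],
       [ 9.50569317e-01, -1.56464515e-03,  3.10508496e-01],
       [-1.63540591e-03, -9.99998662e-01, -3.24512237e-05]]), 'force': array([ 0.13998396, -0.22784552, -0.1667874 ]), 'wrist_torque': array([-0.01692498,  0.00475672,  0.01439182]), 'finger_gap': 85.6525861370027}
```

View pics/top0.png

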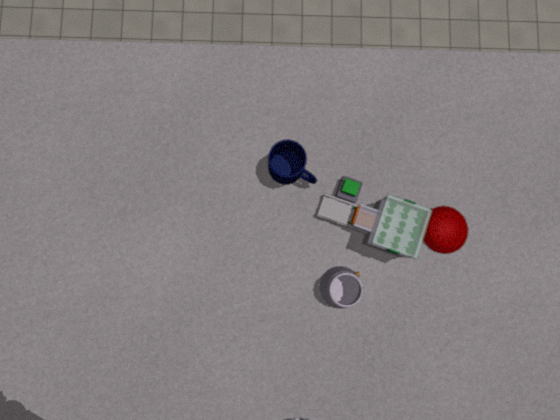

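View pics/side0.png

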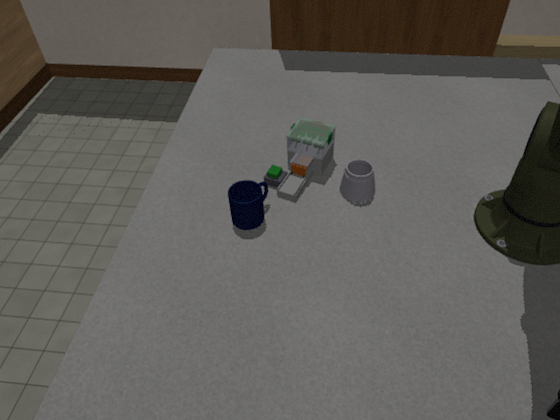

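The top view shows the button at (350,187), the orange plate at (357,214), the runner's open end near (322,208), and the mug at (288,162) with its handle at (312,179). The side view shows the same layout, with the button at (275,173).

```bash
cat > h.py <<'E'
import numpy as np,cv2
from workcell import bot,get_image,camera_model
def ray(n,p):
    c=camera_model(n);R=c["R"];o=-R.T@c["t"]
    return o,R.T@np.array([(p[0]-c["cx"])/c["fx"],(p[1]-c["cy"])/c["fy"],1])
def onz(n,p,z):
    o,d=ray(n,p);return o+d*(z-o[2])/d[2]
def proj(n,X):
    c=camera_model(n);q=c["R"]@X+c["t"];return np.array([c["fx"]*q[0]/q[2]+c["cx"],c["fy"]*q[1]/q[2]+c["cy"]])
def blob(m):
    k,l,st,ce=cv2.connectedComponentsWithStats(m.astype(np.uint8));i=1+np.argmax(st[1:,4]);return l==i,ce[i],st[i,4]
def green(im):
    h=cv2.cvtColor(im,cv2.COLOR_RGB2HSV);return (abs(h[...,0].astype(int)-60)<15)&(h[...,1]>180)&(h[...,2]>50)
def orange(im):
    h=cv2.cvtColor(im,cv2.COLOR_RGB2HSV);return (h[...,0]>5)&(h[...,0]<20)&(h[...,1]>170)&(h[...,2]>60)
E
python3 - <<'E'
from h import *
for n,roi in(("top",(320,375,165,240)),("side",(255,330,150,200))):
    im=cv2.imread(f"pics/{n}0.png")[:,:,::-1].copy();x0,x1,y0,y1=roi
    w=np.zeros(im.shape[:2],bool);w[y0:y1,x0:x1]=1
    for nm,f,z in(("green",green,40),("orange",orange,50)):
        m,c,a=blob(f(im)&w);pts=np.argwhere(m)[:,::-1].astype(np.float32);r=cv2.minAreaRect(pts)
        print(n,nm,c,a,onz(n,c,z).round(1),r,[onz(n,p,z)[:2].round(1) for p in cv2.boxPoints(r)])
im=cv2.imread("pics/top0.png");c=cv2.resize(im[150:270,260:480],None,fx=3.6,fy=3.6,interpolation=cv2.INTER_CUBIC);cv2.imwrite("pics/tc.png",cv2.convertScaleAbs(c,alpha=1.5))
E
```

```text
top green [347.37037037 191.74074074] 27 [600.3 -97.9  40. ] ((347.89654541015625, 191.7586212158203), (12.998673439025879, 2.971125364303589), 21.801410675048828) [array([602.2, -84.8]), array([608.3, -87.2]), array([ 598.4, -113.2]), array([ 592.3, -110.8])]
top orange [354.5 215. ] 44 [ 549.4 -111.1   50. ] ((354.4999694824219, 215.00003051757812), (2.2135939598083496, 17.39252471923828), 18.43494987487793) [array([ 532.5, -103. ]), array([ 567.8, -114.7]), array([ 566.4, -119.2]), array([ 531.1, -107.4])]
side green [273.64285714 171.01428571] 70 [ 611.7 -100.3   40. ] ((273.3965759277344, 171.2586212158203), (11.327415466308594, 10.956024169921875), 21.801406860351562) [array([629.3, -86. ]), array([ 624.5, -127.2]), array([ 594.9, -112.7]), array([600.4, -72.3])]
side orange [298.11016949 169.3220339 ] 118 [ 548.3 -100.8   50. ] ((297.88238525390625, 169.47061157226562), (14.067066192626953, 8.731282234191895), 14.03624439239502) [array([567.8, -88.6]), array([ 566. , -122.4]), array([ 529.7, -111.9]), array([532.2, -78.6])]
```

View pics/tc.png

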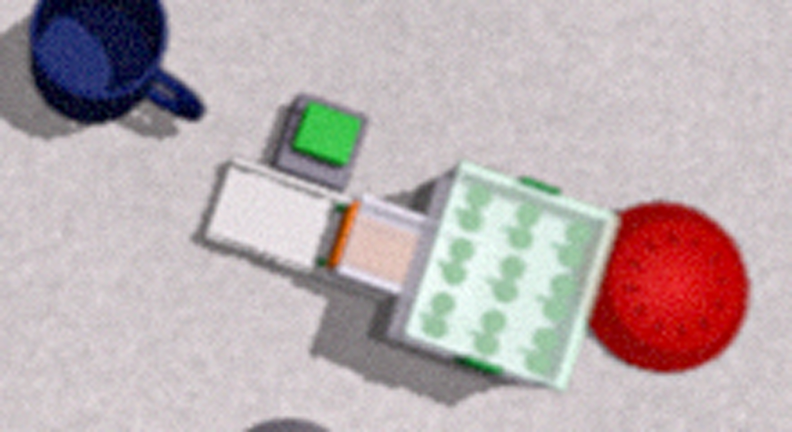

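The crop shows the button's top centred near (329,133), runner front corners at (232,160) and (205,240), and lid corners at (462,162), (618,212), (562,388) and (405,338). My green mask only caught the button's side face, so I'll fix it and combine these cues.

```bash
cat >> h.py <<'E'
def green(im):
    h=cv2.cvtColor(im,cv2.COLOR_RGB2HSV);return (abs(h[...,0].astype(int)-62)<15)&(h[...,1]>140)&(h[...,2]>95)
E
python3 - <<'E'
from h import *
t=lambda x,y:np.array([(x+.5)/3.6-.5+260,(y+.5)/3.6-.5+150])
B={}
for n,roi in(("top",(320,375,165,200)),("side",(255,330,150,185))):
    im=cv2.imread(f"pics/{n}0.png")[:,:,::-1].copy();x0,x1,y0,y1=roi
    w=np.zeros(im.shape[:2],bool);w[y0:y1,x0:x1]=1
    m,c,a=blob(green(im)&w);r=cv2.minAreaRect(np.argwhere(m)[:,::-1].astype(np.float32))
    print(n,c,a,onz(n,c,40).round(1),r)
L=[onz("top",t(*p),106)[:2] for p in((462,162),(618,212),(562,388),(405,338))]
Rn=[onz("top",t(*p),26)[:2] for p in((232,160),(205,240))]
bt=[onz("top",t(*p),40)[:2] for p in((312,100),(363,121),(345,165),(293,143))]
ang=lambda v:np.degrees(np.arctan2(v[1],v[0]))
print("yaw lid",ang(L[1]-L[0]),ang(L[2]-L[3]),ang(L[0]-L[3])-90,ang(L[1]-L[2])-90,"runner",ang(Rn[0]-Rn[1])-90,"btn",ang(bt[1]-bt[0]),ang(bt[0]-bt[3])-90)
print("sizes",np.linalg.norm(L[1]-L[0]),np.linalg.norm(L[0]-L[3]),np.linalg.norm(Rn[0]-Rn[1]))
lc,rc,bc=np.mean(L,0),np.mean(Rn,0),np.mean(bt,0)
print(lc,rc,bc,"axis lid-runner",ang(lc-rc),np.linalg.norm(lc-rc),"expected 160")
# rigid fit of keeper-frame xy: lid centre (85,0), runner end(-75,0), button
K=np.array([[85,0],[-75,0],[-27,55.]]);W=np.array([lc,rc,bc]);k=K-K.mean(0);w=W-W.mean(0)
th=np.arctan2((k[:,0]*w[:,1]-k[:,1]*w[:,0]).sum(),(k*w).sum());R=np.array([[np.cos(th),-np.sin(th)],[np.sin(th),np.cos(th)]])
o=W.mean(0)-R@K.mean(0);print("fit",np.degrees(th),o,"res",(W-(K@R.T+o)).round(1))
for X in((-27,55),(-27,0)):print(X,R@X+o)
E
```

```text
top [350.38709677 186.59677419] 186 [ 611.6 -104.4   40. ] ((350.5000305175781, 186.5), (14.546475410461426, 12.649109840393066), 18.43494987487793)
side [275.28571429 172.42857143] 7 [606.8 -95.1  40. ] ((275.5, 172.5), (1.0, 3.0), 90.0)
yaw lid -106.76532533197368 -106.53074127593324 -108.32855368860389 -108.75451984620199 runner -108.06125226328142 btn -111.49388415827303 -113.37439187046407
sizes 89.98899482853342 102.81992622149714 51.507940003253545
[ 524.3027193  -193.20622098] [571.70466745 -41.62666723] [ 612.16666462 -105.32539461] axis lid-runner -107.36550412962465 158.8184680813742 expected 160
fit -107.75103280320718 [ 550.2031999  -113.19347911] res [[ 0.   0.9]
 [-1.4  0.1]
 [ 1.4 -1.1]]
(-27, 55) [ 610.81646623 -104.24742157]
(-27, 0) [558.43499951 -87.4789409 ]
```

```bash
cat >> h.py <<'E'
th=np.radians(-107.5)
KX=np.array([np.cos(th),np.sin(th),0]);KY=np.array([-np.sin(th),np.cos(th),0])
O=np.array([550.2,-113.2,0])
def kp(x,y,z):return O+KX*x+KY*y+np.array([0,0,z])
def rot(s):
    y=np.array([0,0,-1.]);return np.column_stack([s*KY,y,np.cross(s*KY,y)])
E
python3 - <<'E'
from h import *
for s in(1,-1):print(s,bot.ik(kp(-27,27.5,200),rot(s)),bot.ik(kp(-27,27.5,25),rot(s)))
best=min((1,-1),key=lambda s:9 if (q:=bot.ik(kp(-27,27.5,200),rot(s))) is None else max(abs(q-bot.sense()["joint_pos"])))
print(best)
bot.goto(kp(-27,27.5,200),rot(best));bot.move_gripper(40.5)
bot.move_straight(kp(-27,27.5,75),speed=150)
bot.pause(.3);s=bot.sense();print(s["t"],s["tcp_pos"],s["tool_rot"].round(3),s["finger_gap"],s["force"])
c=[]
for n in("top","side"):
    im=get_image(n);cv2.imwrite(f"pics/{n}1.png",im[:,:,::-1])
    u,v=proj(n,kp(-27,27.5,50)).astype(int)
    c.append(cv2.resize(im[v-55:v+45,u-50:u+50],(400,400),interpolation=cv2.INTER_CUBIC))
cv2.imwrite("pics/c1.png",cv2.convertScaleAbs(np.hstack(c)[:,:,::-1],alpha=1.5))
E
```

```text
1 [-0.1533912   0.47898663  0.43575757  1.5902098  -0.21776035  1.12080247
  0.02896575] [-0.06914552  0.65796898  0.30663222  1.79919398 -0.28133932  0.72726293
  0.08351219]
-1 [ 0.24631721  0.45117082 -0.19438662  1.58467295  0.09394155  1.11491461
  2.86566748] [ 0.38679071  0.66364711 -0.42765755  1.79294144  0.37718422  0.76655714
  2.60027611]
1
4.6833 [584.87959229 -95.75317169  75.59546977] [[ 0.954  0.001  0.301]
 [-0.301 -0.     0.954]
 [ 0.001 -1.     0.   ]] 40.537256807635785 [ 0.23338576  0.09180786 -0.99593512]
```

View pics/c1.png

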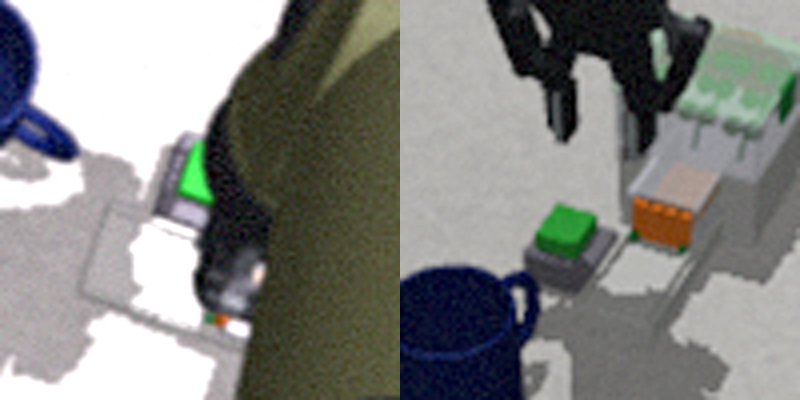

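The side crop shows both fingertips in the open, at (563,138) on the button side and (632,155) on the runner side. The button top is at (565,230), and the tray is still latched. I'll check the tips against their projections, then descend and watch the force.

```bash
python3 - <<'E'
from h import *
u,v=proj("side",kp(-27,27.5,50)).astype(int)
f=lambda p:np.array([(p[0]-400)/4+u-50,p[1]/4+v-55])
for nm,p,y in(("L",(563,138),55),("R",(632,155),0)):
    print(nm,f(p),[proj("side",kp(-27,y,z)).round(1) for z in(75,80,85)])
print("btn",f((565,228)),proj("side",kp(-27,55,40)), "orange bottom corners",f((634,233)),f((690,247)),proj("side",kp(0,20,20)),proj("side",kp(0,-20,20)))
bot.move_straight(kp(-27,27.5,50),speed=60);bot.pause(.3)
b=bot.sense()["force"];print("base",b)
for z in np.arange(48,33,-1.5):
    bot.move_straight(kp(-27,27.5,z),speed=25);bot.pause(.1);s=bot.sense()
    d=s["force"]-b;print(z,s["tcp_pos"][2].round(2),d.round(2),s["t"])
    if d[2]>1.5:break
im=get_image("side");cv2.imwrite("pics/c2.png",cv2.convertScaleAbs(cv2.resize(im[v-55:v+45,u-50:u+50],(600,600),interpolation=cv2.INTER_CUBIC)[:,:,::-1],alpha=1.5))
E
```

```text
L [273.75 148.5 ] [array([273.6, 159.6]), array([273.5, 158. ]), array([273.5, 156.5])]
R [291.   152.75] [array([293.6, 164.9]), array([293.6, 163.3]), array([293.5, 161.8])]
btn [274.25 171.  ] [274.18941569 170.10823281] orange bottom corners [291.5  172.25] [305.5  175.75] [290.8907358  173.06147716] [304.96325066 176.92190282]
base [-0.09720561  0.59493012 -0.95097093]
48.0 47.98 [ 0.71 -0.17  0.41] 6.0
46.5 46.47 [-0.07 -0.48  1.41] 6.35
45.0 44.98 [ 0.54 -0.02  0.89] 6.7
43.5 43.47 [ 0.07 -0.68  0.46] 7.05
42.0 41.97 [ 0.42 -0.4   0.87] 7.4
40.5 40.46 [ 0.99 -1.11  0.65] 7.75
39.0 38.98 [ 0.3  -0.57  1.17] 8.1
37.5 37.48 [0.63 0.51 0.72] 8.45
36.0 35.98 [ 0.14 -0.35  0.65] 8.8
34.5 34.47 [ 0.8  -0.81  1.29] 9.15
```

View pics/c2.png

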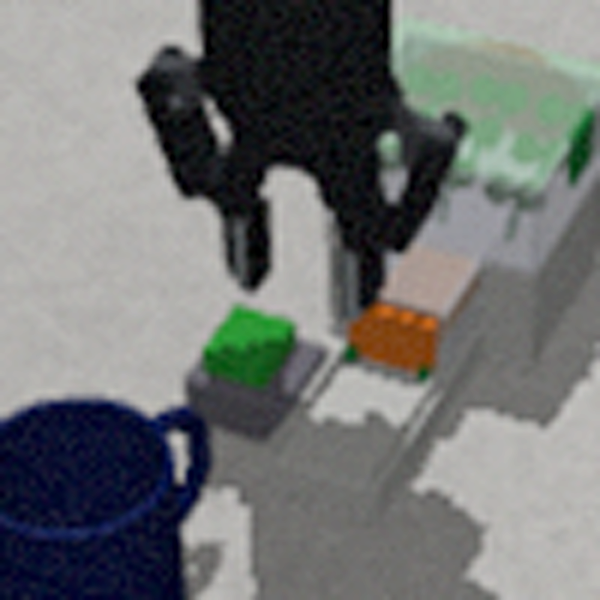

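The fingertips appear about 10 px higher in the side view than the TCP height predicts: they sit above the button, with no contact at z=34.5. I'll overlay the predicted tip positions in both views before going lower.

```bash
python3 - <<'E'
from h import *
c=[];s=bot.sense();print(s["tcp_pos"],s["finger_gap"])
T=s["tcp_pos"]
for n in("side","top"):
    im=get_image(n);u,v=proj(n,kp(-27,27.5,60)).astype(int);k=7
    a=cv2.convertScaleAbs(cv2.resize(im[v-40:v+40,u-28:u+28],None,fx=k,fy=k,interpolation=cv2.INTER_CUBIC)[:,:,::-1],alpha=1.6)
    for y,col in((27.5,(255,255,0)),(-27.5,(0,255,255))):
        for h in(0,20,40):
            p=(proj(n,T+KY*y+[0,0,h])-[u-28,v-40]+.5)*k
            cv2.circle(a,tuple(p.astype(int)),3,col,-1)
    for P in(kp(-27,55,40),kp(0,20,50),kp(0,-20,20),kp(2,0,55),kp(-75,21,26)):
        p=(proj(n,P)-[u-28,v-40]+.5)*k;cv2.drawMarker(a,tuple(p.astype(int)),(255,0,255),0,10,2)
    c.append(a)
cv2.imwrite("pics/c3.png",np.hstack(c))
E
```

```text
[584.56212027 -95.71479969  34.51403872] 40.680495656314825
```

View pics/c3.png

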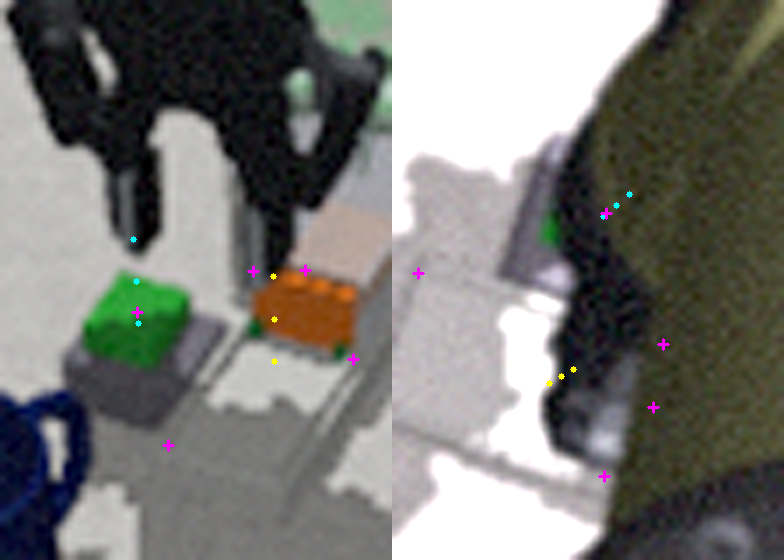

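The overlay shows the keeper markers matching to about 1 px. The visible button-side tip is at (137,252), against a predicted (137,322). I need to know whether the runner finger is in front of the tray plate, so I'll compare the empty scene, the raised pose and the current pose side by side.

```bash
python3 - <<'E'
from h import *
im=get_image("side");cv2.imwrite("pics/side3.png",im[:,:,::-1])
u0,v0=262,135;k=6;c=[]
for f in("side0","side1","side3"):
    a=cv2.imread(f"pics/{f}.png")[v0:v0+60,u0:u0+44];c.append(cv2.convertScaleAbs(cv2.resize(a,None,fx=k,fy=k,interpolation=cv2.INTER_NEAREST),alpha=1.8,beta=15))
cv2.imwrite("pics/c4.png",np.hstack(c))
E
```

```text
(no output)
```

View pics/c4.png

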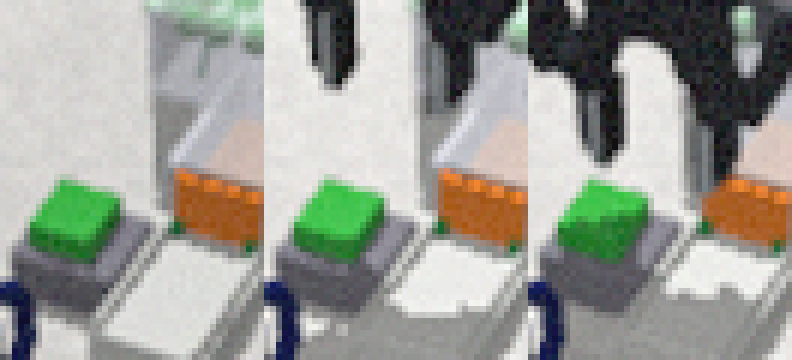

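The runner finger is in front of the hood and the plate. Both tips line up laterally, but they end well above the button, so they sit higher than the TCP suggests. I'll go down in small steps with averaged force and stop at contact.

```bash
cat >> h.py <<'E'
def F():
    a=[]
    for _ in range(6):
        bot.pause(.02);a.append(bot.sense()["force"])
    return np.mean(a,0)
E
python3 - <<'E'
from h import *
b=F();print(b)
for z in np.arange(33.5,4,-1.5):
    bot.move_straight(kp(-27,27.5,z),speed=25);d=F()-b;print(z,d.round(2))
    if np.linalg.norm(d)>1.6:break
print(bot.sense()["t"],bot.sense()["tcp_pos"])
im=get_image("side");cv2.imwrite("pics/side4.png",im[:,:,::-1])
u0,v0=245,130;cv2.imwrite("pics/c5.png",cv2.convertScaleAbs(cv2.resize(im[v0:v0+70,u0:u0+80,::-1],None,fx=7,fy=7,interpolation=cv2.INTER_CUBIC),alpha=1.8,beta=15))
E
```

```text
[-0.05085158 -0.15166636  0.00192794]
33.5 [0.15 0.25 0.03]
32.0 [-0.13  0.03  0.12]
30.5 [0.37 0.25 0.12]
29.0 [-0.08 -0.27 -0.22]
27.5 [-0.08  0.25  0.21]
26.0 [ 0.18  0.45 -0.09]
24.5 [-0.16 -0.06 -0.23]
23.0 [-0.08  0.02 -0.18]
21.5 [0.1  0.11 0.03]
20.0 [-0.13 -0.04  0.2 ]
18.5 [ 0.08 -0.06 -0.16]
17.0 [-0.23 -0.21  0.26]
15.5 [ 0.22 -0.36 -0.05]
14.0 [-0.06 -0.15 -0.25]
12.5 [-0.05  0.25  0.05]
11.0 [-0.18  0.05  0.14]
9.5 [ 0.42  0.08 -0.45]
8.0 [-0.4   0.31 -0.05]
6.5 [-0.16  0.17  0.04]
5.0 [-0.17 -0.06  0.24]
16.45 [584.53568109 -95.73512414   4.97964559]
```

View pics/c5.png

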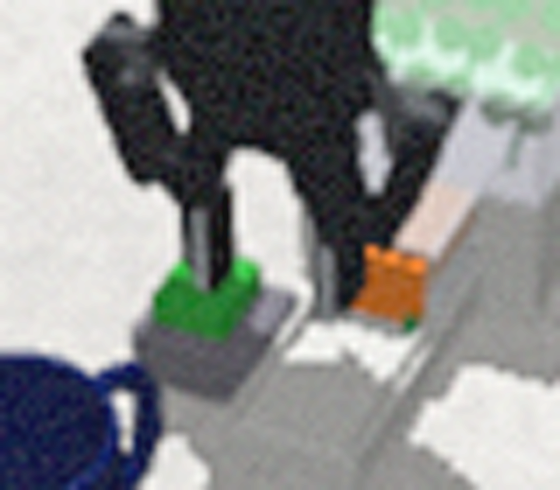

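The finger is now right over the button's top, with its tip at (213,290). The runner finger, at (335,312), stands just in front of the plate, and there is no contact yet. I'll continue down, pressing until the stop and watching for the tray's push along the keeper's x axis.

```bash
python3 - <<'E'
from h import *
b=F();c=None
for z in np.arange(4,-19,-1.0):
    bot.move_straight(kp(-27,27.5,z),speed=20);d=F()-b
    print(z,"up %.2f kx %.2f ky %.2f"%(d[2],d@KX,d@KY),bot.sense()["tcp_pos"][2].round(2))
    if c is None and d[2]>1:c=z
    if d[2]>13 or (c is not None and c-z>=12):break
print("contact",c,bot.sense()["t"])
im=get_image("side");cv2.imwrite("pics/side5.png",im[:,:,::-1])
u0,v0=245,130;cv2.imwrite("pics/c6.png",cv2.convertScaleAbs(cv2.resize(im[v0:v0+70,u0:u0+80,::-1],None,fx=7,fy=7,interpolation=cv2.INTER_CUBIC),alpha=1.8,beta=15))
E
```

```text
4.0 up 0.39 kx 0.29 ky 0.28 3.99
3.0 up 2.23 kx 0.03 ky -0.44 3.14
2.0 up 3.19 kx -0.24 ky -0.05 2.08
1.0 up 3.23 kx 0.04 ky 0.13 1.0
0.0 up 2.99 kx -0.20 ky 0.68 -0.01
-1.0 up 3.34 kx 0.33 ky 1.06 -1.0
-2.0 up 3.46 kx -0.09 ky 1.36 -2.01
-3.0 up 3.28 kx -0.67 ky 1.69 -3.01
-4.0 up 4.17 kx -1.40 ky 1.74 -4.0
-5.0 up 4.55 kx -1.59 ky 1.12 -5.0
-6.0 up 5.00 kx -2.03 ky 1.45 -5.99
-7.0 up 5.01 kx -2.53 ky 1.20 -6.98
-8.0 up 8.60 kx -1.87 ky 0.21 -7.62
-9.0 up 15.61 kx -2.37 ky -2.49 -7.8
contact 3.0 21.5
```

View pics/c6.png

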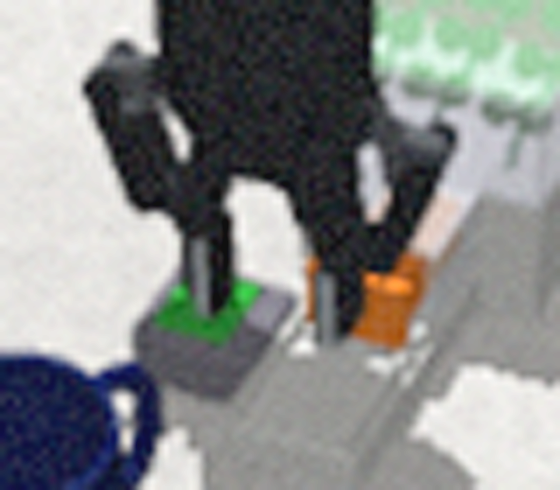

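The picture shows the button flush with its housing at (207,300). The tray plate has come forward and rests against the runner finger at (335,330), still upright and between the lips. The numbers agree: 11 mm of travel, a firm stop, and a steady push of about 2.4 N in -x. I'll do one steadiness check and then hand in.

```bash
python3 - <<'E'
from h import *
for _ in range(3):
    f=F();bot.pause(.3);print("up %.2f kx %.2f"%(f[2],f@KX),bot.sense()["t"])
ms=[]
for _ in range(2):
    m,c,a=blob(orange(get_image("side")));ms.append(c);bot.pause(.3)
print(ms);bot.close_job()
E
```

```text
up 15.51 kx -2.04 21.95
up 15.43 kx -1.93 22.35
up 15.50 kx -2.29 22.75
[array([300.22077922, 172.74025974]), array([300.15384615, 172.79487179])]
the job is handed in; nothing more can be done
```

The green button is held down at its stop by one finger. The orange tray popped out and is resting against the other finger on the runner. I handed the job in at about 23 s of the 40 s allowed; no verdict is reported.

- **Button:** the finger touched it at tool height z ≈ 3.3 mm and hit the firm stop at about -7.7 mm, matching the 11 mm travel. The upward force held steady at about 15.5 N, arm and gripper together.
- **Tray:** it pushes on the finger with about 2 N, towards -x. Its image position shifted by less than 0.1 px between two looks about 0.3 s apart, and the picture shows it upright between the lips. I did not measure how far out it came. With the finger over the stop point, it should be roughly 16 mm.
- **Bystanders:** I planned the moves clear of the mug, pot base and jar gripper and felt no contact on the way down. I did not check their positions again at the end.
- **Disagreement:** with the gripper about 40 mm open, the fingertips were about 37 mm behind the reported TCP. The gripper data led me to expect at most 13 mm. The camera view and the contact height both showed this, so I lowered the arm by force instead of by the stated height.

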